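# Pack the spur drive and let the ratchet lid back

### The arm

A 6-joint arm with a two-finger parallel gripper is mounted at the origin on the work surface. World frame = base frame: x ahead of the robot, y to its left, z up, the work surface at z = 0. Lengths are in m, angles in rad, forces in N, time in s.
With the tool pointing down it reaches from about 0.35 to 0.975 m from the base axis. Payload 4.9 kg.
Tool frame: the origin (TCP) lies at the very end of the fingers, on their centre line; the grasp point (between the pads) lies 19 mm behind it; z points along the fingers, y is the direction in which the jaws open and shut (so a half turn about z gives the same grasp; the last joint's range is limited). The gripper opens to 85 mm and grips with 20 to 120 N. Pads are 22 mm wide; open, the fingers measure 114 mm over their backs; the gripper's body (76 mm by 85 mm) begins 54 mm behind the grasp point. The pads swing forward as they close: fully open they stand 13 mm farther back than shut.
Start: joints at [1.211, 0.053, 1.613, -0, 1.476, -0.119], TCP at [0.149, 0.607, 0.231] pointing down, gripper open.
Joint ranges: [-3.01, 3.01], [-1.01, 2.22], [0.06, 2.58], [-1.02, 4.17], [0.09, 2.62], [-3.14, 3.14]. Speed limits (rad/s): [2.57, 2.57, 3.14, 3.14, 3.14, 3.14].

### API

Orientations are given as a unit quaternion [w, x, y, z].
In Python, from plant import state, eyes, job_done gives the robot as it stands.
- The arm moves only by the tool apply_moves, never from a script. Its argument "commands" is a list of rows, each an object with "linear": the shift along the tool's x, y, z in m, a list of three; "delta_rot": the turn, a rotation vector about the tool's x, y, z in degrees, a list of three; "fingers": the closure in counts, from 0 (fully open) to 255 (shut). In form: [{"linear": [x, y, z], "delta_rot": [wx, wy, wz], "fingers": fingers}, ...]. A call has exactly 8 rows; each row is the pose to reach, as a shift and turn from the pose commanded when the call began, along the tool's axes at that moment; what a row does not reach only later rows make up. A row lasts 1/10 s, in which the tool goes at most 50 mm and 8.59 degrees, less where a joint would pass 70% of its speed; a pose out of reach is approached as far as the arm can. A call with a gripper value outside its range is refused whole. The fingers move at their own pace and stop on an object; the grip force is fixed at half the most. Time passes only in rows, so rows that repeat a pose let the fingers close, or fill a call up. It gives the time, the measured TCP pose, the force and the opening at its end, in the units of the state.
- state(): the state, without advancing time (a new reading comes with each control period).
- eyes.grab_frame(name): name is "scene" or "top" or "wrist"; returns the picture (480x640x3 uint8, red, green, blue); there is no depth.
- eyes.camera_params(name): a dict with "fx", "fy", "cx", "cy" (pixels), "position" and "rotation" of the camera in the world; the wrist camera has in their place "T_tool_cam" (4x4, takes a point from camera to tool coordinates, whose origin is the TCP and whose axes are the flange's). Camera axes: x right, y down, z forward; pixel columns grow to the right and rows downward; lengths in m; the calibration is good to about 2 mm. A picture is of the moment at which its call begins: read the wrist's pose just before it. camera_params takes no time and is no camera call.
- job_done(): hands the job in, once; it reports no verdict.
The state is a dict: "time": time; "joint_pos": joint angles; "joint_vel": joint speeds; "joint_efforts": joint torques, N m; "tool_pos": TCP position; "tool_rot": TCP orientation; "contact_force": force on the tool from outside, world axes, zero at the start; "ft_torque": the same for the moment, N m; "gripper_width": opening from 0.0 (shut) to 1.0 (fully open).
Only numpy, scipy, OpenCV 4.12 (cv2) and the standard library are available. Lean on these libraries where they do the work, as an engineer would, in place of code of your own. Each camera call takes 0.05 s, during which the arm holds its last target.

### The job

First lay the steel spur drive gently (do not drop it) in the free side of the wooden spur case, so that nothing stands above the rim. Then flick the sprung pawl fully off the brass ratchet wheel, so that it stays off, and slowly ease the drum with its swing lid back until the lid is fully shut over the case, taking some seconds over it. Leave the chess pieces, the jar and the sanding block where they stand.

Things in the scene. Friction and masses are not known exactly. Their poses are not given: they have to be found in the camera images.
- case: wooden spur case, fixed: open box 130 (x) x 210 (y) x 55 mm high, walls and floor 6 mm, a 6 mm wall at y = 0 parting it into a left bay (+y) and a right bay (-y), each 118 x 96 mm inside. Origin: centre of its underside, on the bench; x points roughly away from the robot, z up. One bay holds the cup chuck, the other is free. A base 10 mm high beyond its right end (-y) carries drum and pawl
- bay_left (a point): centre of the left bay's floor (case x 0, y +50, 6 mm above the bench); axes as the case
- bay_right (a point): centre of the right bay's floor (case x 0, y -50, 6 mm above the bench); axes as the case
- drum_axis (a point): point on the upright axis of drum, wheel and lid, 65 mm above the bench (lid's top face), at case x 0, y -150; axes as the case. Wooden drum, plywood lid (216 x 136 x 8 mm, underside at 57 mm, reaching from 42 to 258 mm from the axis) and on top the brass ratchet wheel (radius 40 mm, 24 saw teeth, 66 to 78 mm above the bench) turn as one piece
- lid (a joint): angle of drum, wheel and lid, rad. 0 = fully shut against its stop, the lid pointing from the axis along case +y, over the box. Grows as it opens clockwise seen from above (at 1.57 it points along case +x, away from the robot). Turns stiffly (about 0.25 N m) and stays where left. With the pawl on it only opens further; closing stops at the next tooth
- lid_knob (a point): middle of the dark wooden knob on the lid: upright round peg, diameter 18 mm, from 65 to 95 mm above the bench, the point 79 mm above it; 100 mm from the drum axis on the lid's middle line
- pawl (a joint): angle of the steel pawl, rad, about an upright axis. 0 = nose fully in the teeth (up to 0.12 it rides on a tooth), 0.9 = fully off, at its stop; grows counter-clockwise from above. Over-centre spring strut (to a stud 80 mm high, 45 mm nearer the robot than the pivot): below 0.38 it presses the nose on, beyond that it throws the pawl off and keeps it off (about 0.1 N m)
- pawl_pin (a point): thumb pin on the pawl's tail: upright steel pin, diameter 11 mm, 72 to 105 mm above the bench, the point at 92 mm; 45 mm to the right (-y) of the pawl's pivot and 5 mm nearer the robot when on. Pushed about 37 mm along case +x, away from the robot, it flicks the pawl off. Pivot at case x -50, y -200 mm, on a pillar 26 mm square, 64 mm high (axle to 82 mm)
- spur_c (a point): centre of the steel spur drive, a loose lathe part lying on its side, 0.15 to 0.31 kg: along its own x a collar 26 x 26 x 26 mm at this point, a shank of 18 mm diameter to -x (end at -44 mm, small cross pins), a round head of 24 mm with four prongs and a centre point to +x (end at +42 mm). This point is 13 mm above what it lies on; on the bench, right or left of the case
- chuck_c (a point): centre of the cup chuck of dark blued steel, loose, diameter 46 mm, 38 mm high, standing in one bay; may stay there
- pad: loose cork pad 75 x 85 x 5 mm on the floor of the free bay; origin at the centre of its underside
- pawn_a: boxwood pawn, 50 mm high, base diameter 31 mm, origin under its base; stands just right of the pawl; not to be disturbed
- pawn_b: second boxwood pawn, the same; not to be disturbed; stands right or left of the case, on the side where the spur drive is not
- king: walnut king, 96 mm high, base diameter 40 mm, origin under its base; not to be disturbed
- oil_jar: closed amber glass jar, diameter 60 mm, 80 mm high, origin under its base; not to be disturbed
- sanding_block: cork sanding block 70 x 45 x 28 mm, origin under its centre; not to be disturbed
Things that resemble listed ones, but are neither listed nor needed, are in the scene too. Leave any orange look-alike of the part that bears chuck_c alone.

How it is judged:
On the way, in this order (a step that is already met when the one before it is completed fails the run):
1. the spur drive lies released inside the case, below the rim, with the pawl still on (x of spur_c in the frame of case between -0.06 and 0.06 m and y of spur_c in the frame of case between -0.1 and 0.1 m and z of spur_c in the frame of case below 0.042 m and contact force between spur and the fingers below 0.1 N and value of joint pawl below 0.38 rad), for 0.2 s.
2. the pawl is flicked off and stays off while the lid is still open (value of joint pawl above 0.7 rad and value of joint lid above 0.6 rad), for 0.2 s.
At the end, for the whole second after the job is handed in: The lid is shut over the case (within 0.05 rad), the pawl stays off (above 0.7 rad), and spur drive and cup chuck are inside the box, the spur's centre under 42 mm above the bench and at rest (value of joint lid below 0.05 rad and value of joint pawl above 0.7 rad and x of spur_c in the frame of case between -0.06 and 0.06 m and y of spur_c in the frame of case between -0.1 and 0.1 m and z of spur_c in the frame of case below 0.042 m and x of chuck_c in the frame of case between -0.06 and 0.06 m and y of chuck_c in the frame of case between -0.1 and 0.1 m and linear speed of spur below 0.02 m/s); the robot touches nothing.
It fails at once if the lid is slammed: turned shut faster than 1.5 rad/s (velocity of joint lid below -1.5 rad/s).
It fails at once if the spur drive is dropped into the case (over 0.75 m/s inside it) (x of spur_c in the frame of case between -0.06 and 0.06 m and y of spur_c in the frame of case between -0.1 and 0.1 m and z of spur_c in the frame of case below 0.055 m and linear speed of spur above 0.75 m/s).
It fails at once if a chess piece, the jar or the sanding block is moved more than 25 mm (distance of any of pawn_a, pawn_b, king, oil_jar, sanding_block from where it was at the start of the episode above 0.025 m).
It fails at once if a chess piece is knocked over (angle between any of pawn_a, pawn_b, king's own z axis and vertical above 0.7 rad).
It also fails if it takes over 67 s, if anything falls off the work surface, if the arm or the gripper's body presses on something with over 40 N, if the wrist force passes 120 N, or if a joint passes its speed limit or range.

## Working session

There is one attempt and no reset: what is moved stays moved. The work goes in short steps, Python scripts to look and compute and a tool call to move; the robot and the scene stay as the last step left them, time stands still between calls to the robot, and variables do not carry over. Pictures are saved under pics/ and viewed, and the job is handed in when it is done.

Besides the shell and the picture viewer there is one more tool, called by a JSON object that holds its "api" and its "payload". apply_moves: Moves the arm, as the interface text tells. Its arguments: {"type":"object","properties":{"commands":{"type":"array","items":{"type":"object","properties":{"linear":{"type":"array","items":{"type":"number"}},"delta_rot":{"type":"array","items":{"type":"number"}},"fingers":{"type":"number"}}}}},"required":["commands"]}

```bash
ls; mkdir -p pics
cat > h.py <<'E'
import numpy as np, cv2
from plant import state, eyes, job_done
E
python3 - <<'E'
from h import *
s=state(); print(s)
for n in ["scene","top","wrist"]:
    print(n,eyes.camera_params(n))
for n in ["scene","top"]:
    f=eyes.grab_frame(n); np.save(f"pics/{n}0.npy",f); cv2.imwrite(f"pics/{n}0.png",cv2.cvtColor(f,cv2.COLOR_RGB2BGR))
E
```

```text
pics
{'time': 0.0, 'joint_pos': array([ 1.21099459e+00,  5.33594915e-02,  1.61431017e+00, -6.04622719e-06,
        1.47600824e+00, -1.19016308e-01]), 'joint_vel': array([ 5.40340300e-04,  7.70013786e-05,  6.40568950e-04, -1.10571263e-03,
        6.60887821e-04,  5.95388718e-04]), 'joint_efforts': array([-8.97542814e-04, -3.93701792e+01, -3.70173562e+01, -2.12835416e-04,
        7.50994252e-03,  6.25903382e-06]), 'tool_pos': array([0.14882777, 0.60637039, 0.23005173]), 'tool_rot': array([-2.44312446e-04,  1.20101737e-01,  9.92761042e-01, -1.01359993e-03]), 'contact_force': array([-0.12882705, -0.21131447,  0.17063092]), 'ft_torque': array([-0.00825837,  0.00665288, -0.0111649 ]), 'gripper_width': 1.000702798638046}
scene {'fx': 506.2893863955377, 'fy': 506.2893863955377, 'cx': 329.35177220398964, 'cy': 237.65687904514954, 'position': array([1.16163582, 0.67839729, 0.72750795]), 'rotation': array([-0.15353911,  0.29726503,  0.84179756, -0.423599  ])}
top {'fx': 621.4978094912464, 'fy': 621.4978094912464, 'cx': 328.00717808378414, 'cy': 246.63730837877205, 'position': array([ 0.32292702, -0.02746883,  1.56874753]), 'rotation': array([-0.06287906,  0.71244009, -0.69622849,  0.06116563])}
wrist {'fx': 408.3927981339767, 'fy': 408.3927981339767, 'cx': 323.6534722719152, 'cy': 241.727013453585, 'T_tool_cam': array([[ 1.03106479e-03, -9.52262457e-01, -3.05278808e-01,
         7.92381757e-02],
       [ 9.99998942e-01,  6.68599888e-04,  1.29187195e-03,
         2.19952890e-03],
       [-1.02609178e-03, -3.05279817e-01,  9.52262139e-01,
        -1.42599104e-01],
       [ 0.00000000e+00,  0.00000000e+00,  0.00000000e+00,
         1.00000000e+00]])}
```

View pics/top0.png

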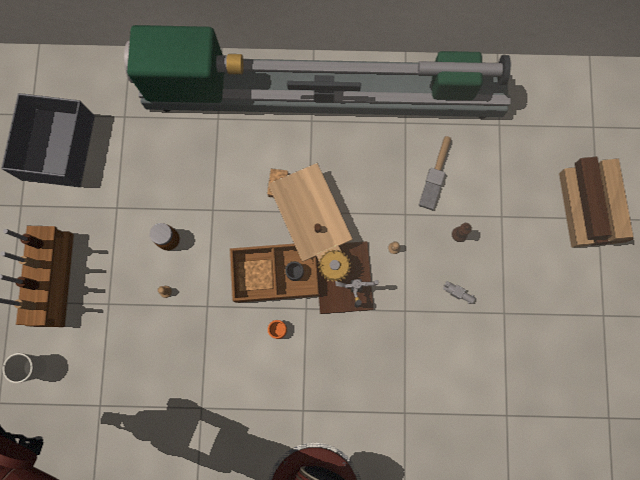

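View pics/scene0.png

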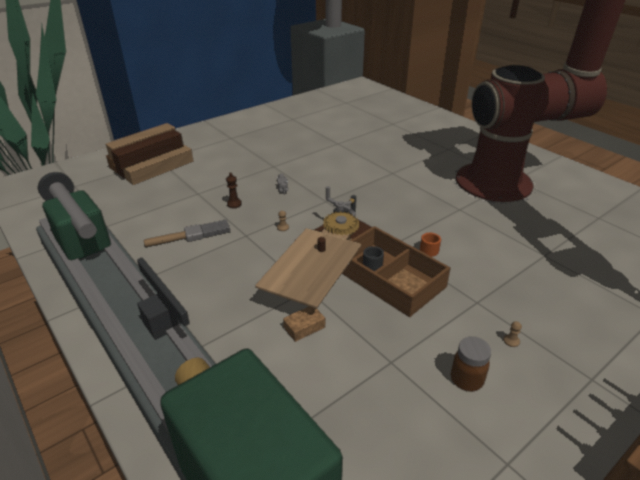

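```bash
cat >> h.py <<'E'
from scipy.spatial.transform import Rotation as R
def rot(q): return R.from_quat([q[1],q[2],q[3],q[0]]).as_matrix()
def cam(n,s=None):
    p=eyes.camera_params(n)
    K=np.array([[p['fx'],0,p['cx']],[0,p['fy'],p['cy']],[0,0,1]])
    if n=='wrist':
        s=s or state(); T=np.eye(4);T[:3,:3]=rot(s['tool_rot']);T[:3,3]=s['tool_pos'];T=T@p['T_tool_cam'];return K,T[:3,:3],T[:3,3]
    return K,rot(p['rotation']),p['position']
def ray(C,uv,z):
    K,Rm,t=C; d=Rm@np.linalg.inv(K)@np.array([uv[0],uv[1],1.]); return t+d*(z-t[2])/d[2]
def proj(C,P):
    K,Rm,t=C; c=Rm.T@(np.asarray(P)-t); c=K@c; return c[:2]/c[2]
def crop(f,x0,y0,w,h,k,name):
    c=f[y0:y0+h,x0:x0+w]; c=cv2.resize(c,None,fx=k,fy=k,interpolation=cv2.INTER_CUBIC); cv2.imwrite(name,cv2.cvtColor(c,cv2.COLOR_RGB2BGR))
def snap(n,name):
    s=state(); f=eyes.grab_frame(n); np.save(f'pics/{name}.npy',f); cv2.imwrite(f'pics/{name}.png',cv2.cvtColor(f,cv2.COLOR_RGB2BGR)); return f,cam(n,s)
E
python3 - <<'E'
from h import *
f=np.load('pics/top0.npy')
crop(f,220,160,160,120+30,5,'pics/c1.png')
crop(f,330,200,160,120,5,'pics/c2.png')
E
```

```text
(no output)
```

View pics/c1.png

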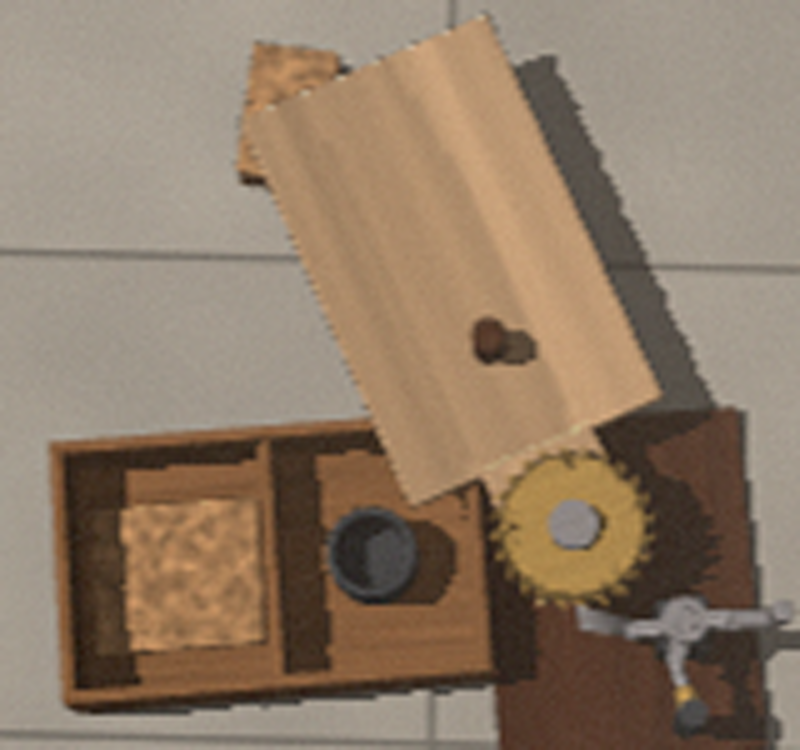

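View pics/c2.png

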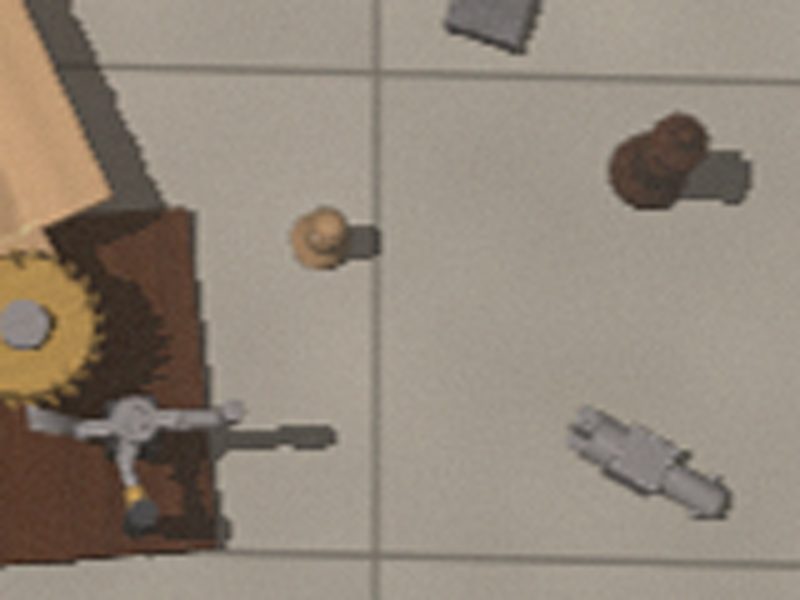

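Run:
```python
from h import *
C=cam('top')
def c1(u,v,z): return ray(C,((u+.5)/5+220-.5,(v+.5)/5+160-.5),z)
def c2(u,v,z): return ray(C,((u+.5)/5+330-.5,(v+.5)/5+200-.5),z)
np.set_printoptions(precision=4,suppress=True)
tl=c1(52,443,.055);bl=c1(68,703,.055);br=c1(493,670,.055)
print('rim',tl,bl,br, np.linalg.norm(tl-bl),np.linalg.norm(br-bl))
w=c1(575,525,.080);print('axis',w)
k=c1(489,334,.095);print('knob',k,np.linalg.norm((k-w)[:2]))
ctr=(tl+br)/2; print('case ctr',ctr,'dist to axis',np.linalg.norm((ctr-w)[:2]))
yv=(ctr-w)[:2]; ax=np.arctan2(yv[1],yv[0]); print('case y dir yaw',ax,'edge',np.arctan2(*(bl-br)[[1,0]]))
kk=(k-w)[:2]; print('lid angle',ax-np.arctan2(kk[1],kk[0]))
print('pad',c1(193,575,.011))
print('pawl pivot',c1(684,620,.082),'pin',c1(783,610,.105))
print('stud',c1(690,705,.08))
print('chuck',c1(373,553,.044))
for n,(u,v,z) in dict(spur=(645,458,.026),head=(585,427,.02),shank=(712,502,.015),pawna=(325,222,.05),king=(680,138,.096)).items(): print(n,c2(u,v,z))
```

```text
rim [0.582  0.2215 0.055 ] [0.4537 0.2072 0.055 ] [0.4746 0.0006 0.055 ] 0.1291258307588352 0.207692941164379
axis [ 0.5433 -0.0377  0.08  ]
knob [0.6336 0.006  0.095 ] 0.10033699422555299
case ctr [0.5283 0.1111 0.055 ] dist to axis 0.14956007549367492
case y dir yaw 1.671290562920618 edge 1.6714840296291693
lid angle 1.2202300561099557
pad [0.5236 0.1541 0.011 ]
pawl pivot [ 0.4981 -0.0911  0.082 ] pin [ 0.5012 -0.1369  0.105 ]
stud [ 0.4574 -0.0947  0.08  ]
chuck [0.5323 0.0617 0.044 ]
spur [ 0.4915 -0.3481  0.026 ]
head [ 0.5071 -0.3196  0.02  ]
shank [ 0.4714 -0.3836  0.015 ]
pawna [ 0.6029 -0.1858  0.05  ]
king [ 0.6397 -0.3526  0.096 ]
```

```bash
cat >> h.py <<'E'
np.set_printoptions(precision=4,suppress=True)
ORG=np.array([.5283,.1111,0]); YAW=.1006
def case(x,y,z): 
    c,s=np.cos(YAW),np.sin(YAW); return np.array([ORG[0]+c*x-s*y,ORG[1]+s*x+c*y,z])
def tocase(P):
    c,s=np.cos(YAW),np.sin(YAW); d=np.asarray(P)-ORG; return np.array([c*d[0]+s*d[1],-s*d[0]+c*d[1],d[2]])
def goal(yawy):  # tool rotation: z down, tool y along yaw
    y=np.array([np.cos(yawy),np.sin(yawy),0]); z=np.array([0,0,-1.]); return np.column_stack([np.cross(y,z),y,z])
def delta(P,yawy,s=None,base=None):
    if base is None:
        s=s or state(); base=(s['tool_pos'],rot(s['tool_rot']))
    p,Rm=base; return np.round(Rm.T@(np.asarray(P)-p),4), np.round(np.degrees(R.from_matrix(Rm.T@goal(yawy)).as_rotvec()),2)
E
python3 - <<'E'
from h import *
print(delta([.42,.33,.25],1.331-1.05)); print(delta([.4915,-.348,.25],-.509))
E
```

```text
(array([-0.3293, -0.2038, -0.0195]), array([-0.1 ,  0.04, 60.1 ]))
(array([-0.5604, -0.8452, -0.0184]), array([ -0.09,   0.09, 105.37]))
```

{"api": "apply_moves", "payload": {"commands": [{"linear": [-0.33,-0.204,-0.02],"delta_rot": [0,0,60],"fingers": 0},{"linear": [-0.33,-0.204,-0.02],"delta_rot": [0,0,60],"fingers": 0},{"linear": [-0.33,-0.204,-0.02],"delta_rot": [0,0,60],"fingers": 0},{"linear": [-0.33,-0.204,-0.02],"delta_rot": [0,0,60],"fingers": 0},{"linear": [-0.33,-0.204,-0.02],"delta_rot": [0,0,60],"fingers": 0},{"linear": [-0.33,-0.204,-0.02],"delta_rot": [0,0,60],"fingers": 0},{"linear": [-0.33,-0.204,-0.02],"delta_rot": [0,0,60],"fingers": 0},{"linear": [-0.33,-0.204,-0.02],"delta_rot": [0,0,60],"fingers": 0}]}}

```text
time: 0.9
tool_pos: [0.4222, 0.3279, 0.2511]
tool_rot: [0.0, 0.602, 0.799, -0.0]
contact_force: [1.1, 0.3, 0.3]
gripper_width: 1.003
```

Run:
```python
from h import *
print(delta([.5,-.03,.25],-.25)); print(delta([.48,-.335,.22],-.509))
```

```text
(array([-0.3655, -0.0237,  0.0012]), array([-0.  ,  0.03, 30.31]))
(array([-0.6532, -0.127 ,  0.0314]), array([ 0.  ,  0.03, 45.15]))
```

{"api": "apply_moves", "payload": {"commands": [{"linear": [-0.366,-0.024,0],"delta_rot": [0,0,30],"fingers": 0},{"linear": [-0.366,-0.024,0],"delta_rot": [0,0,30],"fingers": 0},{"linear": [-0.366,-0.024,0],"delta_rot": [0,0,30],"fingers": 0},{"linear": [-0.366,-0.024,0],"delta_rot": [0,0,30],"fingers": 0},{"linear": [-0.366,-0.024,0],"delta_rot": [0,0,30],"fingers": 0},{"linear": [-0.366,-0.024,0],"delta_rot": [0,0,30],"fingers": 0},{"linear": [-0.366,-0.024,0],"delta_rot": [0,0,30],"fingers": 0},{"linear": [-0.366,-0.024,0],"delta_rot": [0,0,30],"fingers": 0}]}}

```text
time: 1.7
tool_pos: [0.5, -0.0319, 0.2508]
tool_rot: [0.0, 0.788, 0.615, -0.001]
contact_force: [0.3, 0.9, 0.7]
gripper_width: 1.001
```

Run:
```python
from h import *
print(delta([.485,-.34,.20],-.509))
```

```text
(array([-0.3025,  0.0603,  0.0511]), array([-0.02,  0.07, 15.11]))
```

{"api": "apply_moves", "payload": {"commands": [{"linear": [-0.3,0.06,0.05],"delta_rot": [0,0,15],"fingers": 0},{"linear": [-0.3,0.06,0.05],"delta_rot": [0,0,15],"fingers": 0},{"linear": [-0.3,0.06,0.05],"delta_rot": [0,0,15],"fingers": 0},{"linear": [-0.3,0.06,0.05],"delta_rot": [0,0,15],"fingers": 0},{"linear": [-0.3,0.06,0.05],"delta_rot": [0,0,15],"fingers": 0},{"linear": [-0.3,0.06,0.05],"delta_rot": [0,0,15],"fingers": 0},{"linear": [-0.3,0.06,0.05],"delta_rot": [0,0,15],"fingers": 0},{"linear": [-0.3,0.06,0.05],"delta_rot": [0,0,15],"fingers": 0}]}}

```text
time: 2.5
tool_pos: [0.4859, -0.3347, 0.2]
tool_rot: [-0.001, 0.861, 0.508, -0.0]
contact_force: [-0.6, 0.4, 0.4]
gripper_width: 0.997
```

Run:
```python
from h import *
f,C=snap('wrist','w1')
for n,P in dict(sp=[.4915,-.348,.026],head=[.5071,-.3196,.02],sh=[.4714,-.3836,.015]).items(): print(n,proj(C,P))
np.savez('pics/w1c.npz',K=C[0],R=C[1],t=C[2]); print(state()['tool_pos'])
```

```text
sp [340.3108 227.4778]
head [340.463  186.1621]
sh [338.8049 269.7536]
[ 0.4863 -0.3334  0.2006]
```

View pics/w1.png

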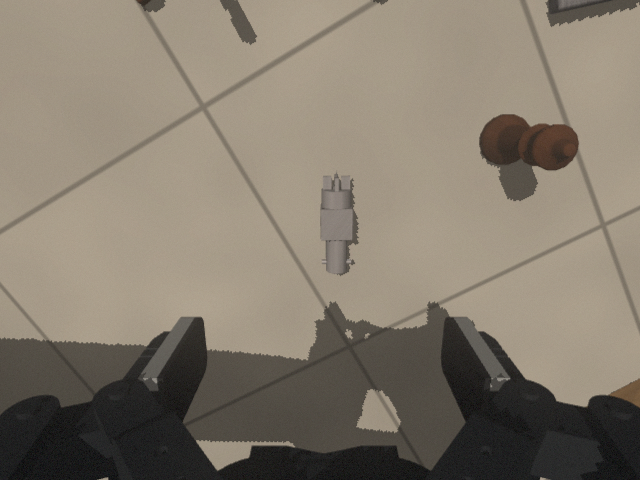

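Run:
```python
from h import *
d=np.load('pics/w1c.npz');C=(d['K'],d['R'],d['t'])
c=ray(C,(337.5,223.5),.026);h=ray(C,(337,180),.013);s=ray(C,(337,272),.013);print(c,h,s,np.linalg.norm(h-s),np.arctan2(*(h-s)[[1,0]])-np.pi/2)
print(state()['tool_pos'],delta([c[0],c[1],.05],-.509),delta([c[0],c[1],.005],-.509))
```

```text
[ 0.4911 -0.344   0.026 ] [ 0.5067 -0.315   0.013 ] [ 0.4687 -0.3854  0.013 ] 0.07995485674981324 -0.4943916471213714
[ 0.4863 -0.3334  0.2006] (array([-0.0071,  0.0095,  0.1506]), array([-0.09, -0.06,  0.31])) (array([-0.0072,  0.0096,  0.1956]), array([-0.09, -0.06,  0.31]))
```

{"api": "apply_moves", "payload": {"commands": [{"linear": [-0.008,0.009,0.05],"delta_rot": [0,0,0],"fingers": 0},{"linear": [-0.008,0.009,0.1],"delta_rot": [0,0,0],"fingers": 0},{"linear": [-0.008,0.009,0.13],"delta_rot": [0,0,0],"fingers": 0},{"linear": [-0.008,0.009,0.15],"delta_rot": [0,0,0],"fingers": 0},{"linear": [-0.008,0.009,0.15],"delta_rot": [0,0,0],"fingers": 0},{"linear": [-0.008,0.009,0.15],"delta_rot": [0,0,0],"fingers": 0},{"linear": [-0.008,0.009,0.15],"delta_rot": [0,0,0],"fingers": 0},{"linear": [-0.008,0.009,0.15],"delta_rot": [0,0,0],"fingers": 0}]}}

```text
time: 3.35
tool_pos: [0.492, -0.3457, 0.0538]
tool_rot: [0.002, 0.861, 0.509, 0.001]
contact_force: [0.0, 0.5, -0.1]
gripper_width: 1.002
```

Run:
```python
from h import *
print(state()['tool_pos'],delta([.491,-.346,.005],-.509))
f,C=snap('wrist','w2'); print(proj(C,[.491,-.346,.026]))
print(state()['tool_pos'],delta([.491,-.346,.005],-.509))
np.savez('pics/w2c.npz',K=C[0],R=C[1],t=C[2])
```

```text
[ 0.492  -0.3457  0.0538] (array([-0.0008, -0.0009,  0.0487]), array([0.22, 0.05, 0.4 ]))
[325.068  296.7373]
[ 0.4918 -0.3456  0.0534] (array([-0.0007, -0.0007,  0.0484]), array([0.19, 0.04, 0.39]))
```

View pics/w2.png

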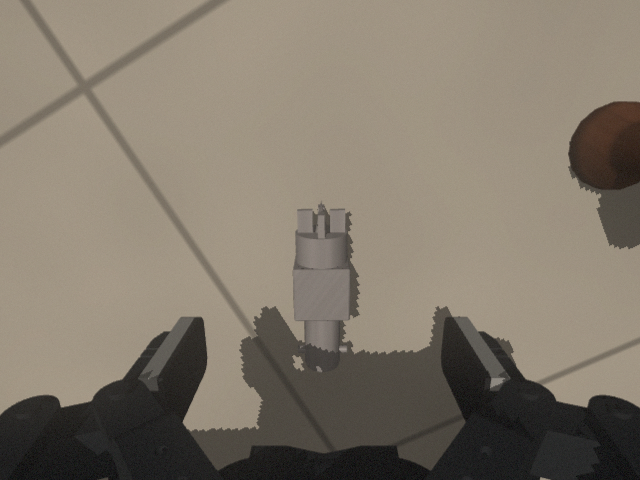

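{"api": "apply_moves", "payload": {"commands": [{"linear": [0,-0.001,0.02],"delta_rot": [0,0,0],"fingers": 0},{"linear": [0,-0.001,0.036],"delta_rot": [0,0,0],"fingers": 0},{"linear": [0,-0.001,0.046],"delta_rot": [0,0,0],"fingers": 0},{"linear": [0,-0.001,0.046],"delta_rot": [0,0,0],"fingers": 0},{"linear": [0,-0.001,0.046],"delta_rot": [0,0,0],"fingers": 100},{"linear": [0,-0.001,0.046],"delta_rot": [0,0,0],"fingers": 220},{"linear": [0,-0.001,0.046],"delta_rot": [0,0,0],"fingers": 220},{"linear": [0,-0.001,0.046],"delta_rot": [0,0,0],"fingers": 220}]}}

```text
time: 4.2
tool_pos: [0.4902, -0.3449, 0.006]
tool_rot: [0.001, 0.861, 0.509, 0.0]
contact_force: [-0.2, 0.5, 0.7]
gripper_width: 0.335
```

{"api": "apply_moves", "payload": {"commands": [{"linear": [0,0,0],"delta_rot": [0,0,0],"fingers": 220},{"linear": [0,0,0],"delta_rot": [0,0,0],"fingers": 220},{"linear": [0,0,0],"delta_rot": [0,0,0],"fingers": 220},{"linear": [0,0,-0.02],"delta_rot": [0,0,0],"fingers": 220},{"linear": [0,0,-0.05],"delta_rot": [0,0,0],"fingers": 220},{"linear": [0,0,-0.09],"delta_rot": [0,0,0],"fingers": 220},{"linear": [0,0,-0.13],"delta_rot": [0,0,0],"fingers": 220},{"linear": [0,0,-0.18],"delta_rot": [0,0,0],"fingers": 220}]}}

```text
time: 5.0
tool_pos: [0.4881, -0.343, 0.1834]
tool_rot: [-0.003, 0.861, 0.509, -0.001]
contact_force: [1.1, -0.9, -0.9]
gripper_width: 0.287
```

Run:
```python
from h import *
f,C=snap('wrist','w3')
print(state()['tool_pos'],state()['gripper_width'])
```

```text
[ 0.4923 -0.3467  0.1956] 0.29233654752298927
```

View pics/w3.png

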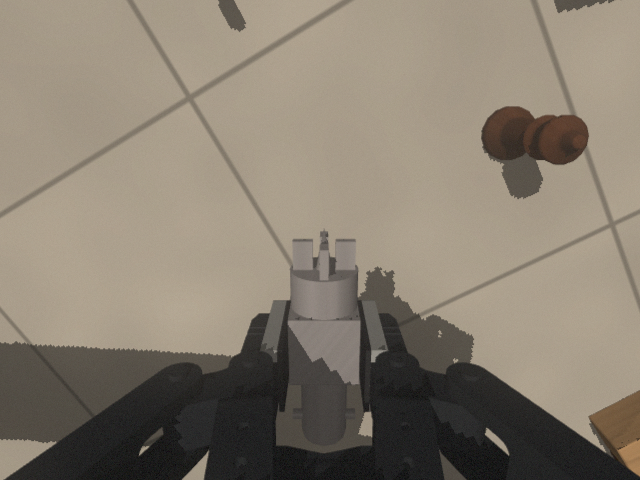

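Run:
```python
from h import *
print(tocase([.4915,-.345,0]),case(0,.05,.2)); print(delta([.545,0,.23],-1.47))
```

```text
[-0.0824 -0.4501  0.    ] [0.5233 0.1608 0.2   ]
(array([ 0.3291, -0.1204, -0.0366]), array([ 0.65, -0.16, 55.44]))
```

{"api": "apply_moves", "payload": {"commands": [{"linear": [0.33,-0.12,-0.03],"delta_rot": [0,0,55],"fingers": 220},{"linear": [0.33,-0.12,-0.03],"delta_rot": [0,0,55],"fingers": 220},{"linear": [0.33,-0.12,-0.03],"delta_rot": [0,0,55],"fingers": 220},{"linear": [0.33,-0.12,-0.03],"delta_rot": [0,0,55],"fingers": 220},{"linear": [0.33,-0.12,-0.03],"delta_rot": [0,0,55],"fingers": 220},{"linear": [0.33,-0.12,-0.03],"delta_rot": [0,0,55],"fingers": 220},{"linear": [0.33,-0.12,-0.03],"delta_rot": [0,0,55],"fingers": 220},{"linear": [0.33,-0.12,-0.03],"delta_rot": [0,0,55],"fingers": 220}]}}

```text
time: 5.85
tool_pos: [0.5431, 0.0062, 0.2143]
tool_rot: [-0.001, 0.998, 0.055, -0.001]
contact_force: [-0.3, -0.4, -2.1]
gripper_width: 0.293
```

Run:
```python
from h import *
print(delta([.5233,.1608,.20],-1.47))
```

```text
(array([-0.0027, -0.1558,  0.0146]), array([-0.09,  0.07,  0.52]))
```

{"api": "apply_moves", "payload": {"commands": [{"linear": [-0.003,-0.04,0.015],"delta_rot": [0,0,0.5],"fingers": 220},{"linear": [-0.003,-0.08,0.015],"delta_rot": [0,0,0.5],"fingers": 220},{"linear": [-0.003,-0.12,0.015],"delta_rot": [0,0,0.5],"fingers": 220},{"linear": [-0.003,-0.145,0.015],"delta_rot": [0,0,0.5],"fingers": 220},{"linear": [-0.003,-0.156,0.015],"delta_rot": [0,0,0.5],"fingers": 220},{"linear": [-0.003,-0.156,0.015],"delta_rot": [0,0,0.5],"fingers": 220},{"linear": [-0.003,-0.156,0.015],"delta_rot": [0,0,0.5],"fingers": 220},{"linear": [-0.003,-0.156,0.015],"delta_rot": [0,0,0.5],"fingers": 220}]}}

```text
time: 6.65
tool_pos: [0.5239, 0.156, 0.2]
tool_rot: [0.0, 0.999, 0.049, -0.0]
contact_force: [-0.2, 0.0, -2.2]
gripper_width: 0.289
```

Run:
```python
from h import *
f,C=snap('wrist','w4'); np.savez('pics/w4c.npz',K=C[0],R=C[1],t=C[2])
for x,y in [(59,2*48.5-.0+2),(59,3),(-59,99),(-59,3)]: print(x,y,proj(C,case(x/1e3,y/1e3,.055)))
print(state()['tool_pos'],state()['gripper_width'],delta([.5233,.1608,.08],-1.47))
```

```text
59 99.0 [248.5742 140.2727]
59 3 [388.7342 140.0381]
-59 99 [257.4127 297.1076]
-59 3 [381.5459 296.9524]
[0.524  0.156  0.2002] 0.28999944029102426 (array([-0.0002, -0.0049,  0.1202]), array([ 0.02,  0.01, -0.17]))
```

View pics/w4.png

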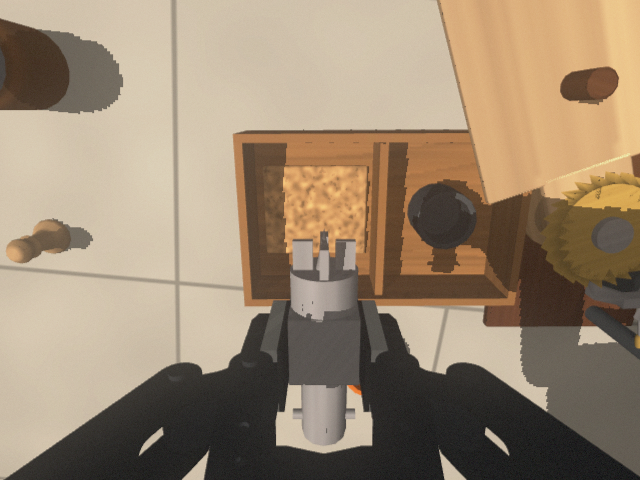

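Run:
```python
from h import *
f=np.load('pics/w4.npy'); crop(f,225,115,200,150,4,'pics/c4.png')
crop(f,225,230,320,100,2,'pics/c4b.png')
```

```text
(no output)
```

View pics/c4.png

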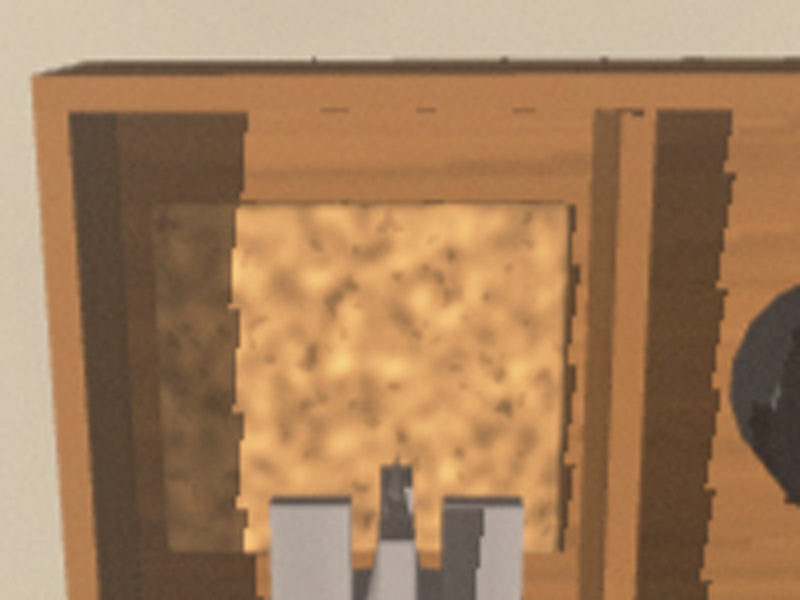

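View pics/c4b.png

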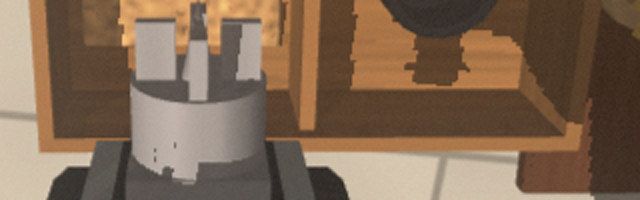

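{"api": "apply_moves", "payload": {"commands": [{"linear": [0,-0.005,0.03],"delta_rot": [0,0,0],"fingers": 220},{"linear": [0,-0.005,0.06],"delta_rot": [0,0,0],"fingers": 220},{"linear": [0,-0.005,0.085],"delta_rot": [0,0,0],"fingers": 220},{"linear": [0,-0.005,0.105],"delta_rot": [0,0,0],"fingers": 220},{"linear": [0,-0.005,0.115],"delta_rot": [0,0,0],"fingers": 220},{"linear": [0,-0.005,0.115],"delta_rot": [0,0,0],"fingers": 220},{"linear": [0,-0.005,0.115],"delta_rot": [0,0,0],"fingers": 220},{"linear": [0,-0.005,0.115],"delta_rot": [0,0,0],"fingers": 220}]}}

```text
time: 7.5
tool_pos: [0.5246, 0.1622, 0.0871]
tool_rot: [-0.0, 0.999, 0.05, 0.001]
contact_force: [-0.6, -0.1, -1.8]
gripper_width: 0.292
```

Run:
```python
from h import *
f,C=snap('wrist','w5'); np.savez('pics/w5c.npz',K=C[0],R=C[1],t=C[2])
for x,y in [(59,99),(59,3),(-59,99),(-59,3)]: print(x,y,proj(C,case(x/1e3,y/1e3,.055)))
print(state()['tool_pos'],state()['gripper_width'],delta([.5233,.1608,.08],-1.47))
```

```text
59 99 [216.63  161.962]
59 3 [443.5259 161.9209]
-59 99 [235.0387 395.8077]
-59 3 [423.0532 395.9125]
[0.5245 0.1623 0.087 ] 0.28662948774575825 (array([-0.0014,  0.0014,  0.007 ]), array([-0.01, -0.17, -0.08]))
```

View pics/w5.png

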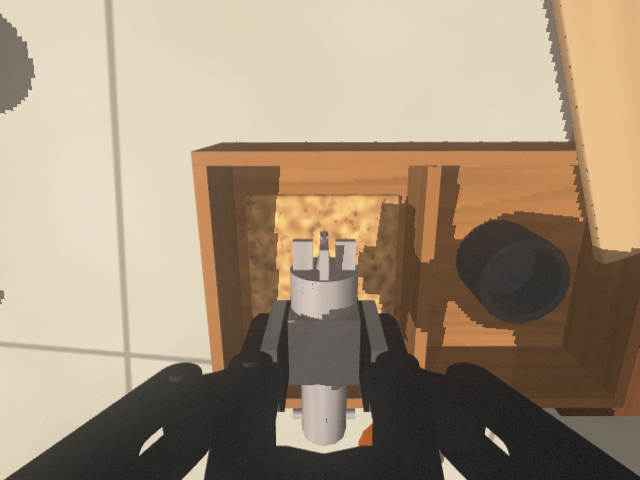

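{"api": "apply_moves", "payload": {"commands": [{"linear": [-0.002,-0.001,0.012],"delta_rot": [0,0,0],"fingers": 220},{"linear": [-0.002,-0.001,0.024],"delta_rot": [0,0,0],"fingers": 220},{"linear": [-0.002,-0.001,0.036],"delta_rot": [0,0,0],"fingers": 220},{"linear": [-0.002,-0.001,0.047],"delta_rot": [0,0,0],"fingers": 220},{"linear": [-0.002,-0.001,0.055],"delta_rot": [0,0,0],"fingers": 220},{"linear": [-0.002,-0.001,0.06],"delta_rot": [0,0,0],"fingers": 220},{"linear": [-0.002,-0.001,0.064],"delta_rot": [0,0,0],"fingers": 220},{"linear": [-0.002,-0.001,0.066],"delta_rot": [0,0,0],"fingers": 220}]}}

```text
time: 8.35
tool_pos: [0.5213, 0.163, 0.019]
tool_rot: [0.0, 0.999, 0.05, -0.0]
contact_force: [-0.4, -0.4, -1.8]
gripper_width: 0.287
```

Run:
```python
from h import *
s=state();print(s['tool_pos'],s['contact_force'],s['gripper_width'])
f,C=snap('scene','s1'); crop(f,300,180,200,150,4,'pics/cs1.png')
s=state();print(s['tool_pos'],s['contact_force'],s['gripper_width'])
```

```text
[0.5213 0.163  0.019 ] [-0.3696 -0.3908 -1.8051] 0.28671875920539086
[0.5212 0.163  0.019 ] [-0.4563  0.9283 -1.7364] 0.2906304263574899
```

View pics/cs1.png

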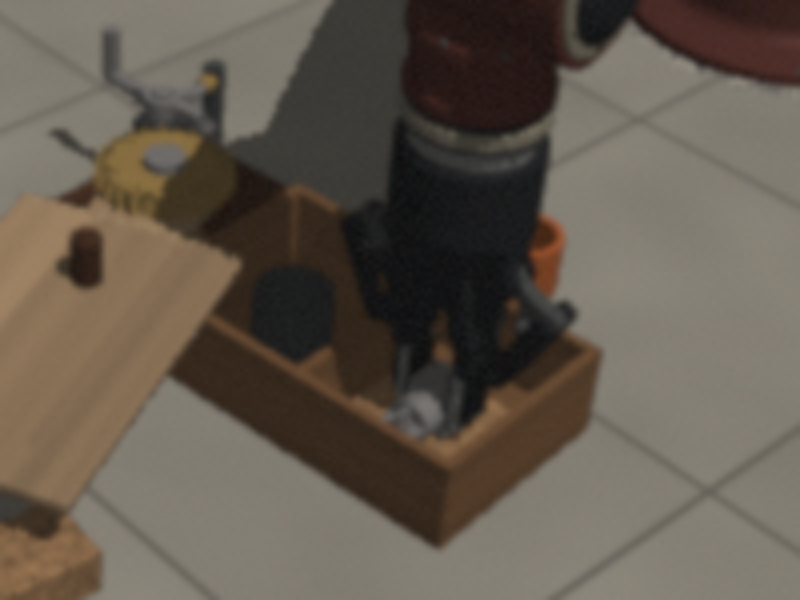

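{"api": "apply_moves", "payload": {"commands": [{"linear": [0,0,0.001],"delta_rot": [0,0,0],"fingers": 220},{"linear": [0,0,0.0015],"delta_rot": [0,0,0],"fingers": 220},{"linear": [0,0,0.002],"delta_rot": [0,0,0],"fingers": 220},{"linear": [0,0,0.002],"delta_rot": [0,0,0],"fingers": 220},{"linear": [0,0,0.002],"delta_rot": [0,0,0],"fingers": 220},{"linear": [0,0,0.002],"delta_rot": [0,0,0],"fingers": 220},{"linear": [0,0,0.002],"delta_rot": [0,0,0],"fingers": 220},{"linear": [0,0,0.002],"delta_rot": [0,0,0],"fingers": 220}]}}

```text
time: 9.2
tool_pos: [0.5212, 0.163, 0.0173]
tool_rot: [0.0, 0.999, 0.05, 0.0]
contact_force: [0.4, 0.2, -2.0]
gripper_width: 0.29
```

{"api": "apply_moves", "payload": {"commands": [{"linear": [0,0,0.0005],"delta_rot": [0,0,0],"fingers": 220},{"linear": [0,0,0.001],"delta_rot": [0,0,0],"fingers": 220},{"linear": [0,0,0.001],"delta_rot": [0,0,0],"fingers": 220},{"linear": [0,0,0.0015],"delta_rot": [0,0,0],"fingers": 220},{"linear": [0,0,0.0015],"delta_rot": [0,0,0],"fingers": 220},{"linear": [0,0,0.002],"delta_rot": [0,0,0],"fingers": 220},{"linear": [0,0,0.002],"delta_rot": [0,0,0],"fingers": 220},{"linear": [0,0,0.002],"delta_rot": [0,0,0],"fingers": 220}]}}

```text
time: 10.0
tool_pos: [0.5213, 0.163, 0.0172]
tool_rot: [0.0, 0.999, 0.05, -0.001]
contact_force: [-7.1, -1.1, 12.5]
gripper_width: 0.291
```

{"api": "apply_moves", "payload": {"commands": [{"linear": [0,0,-0.0015],"delta_rot": [0,0,0],"fingers": 220},{"linear": [0,0,-0.0015],"delta_rot": [0,0,0],"fingers": 170},{"linear": [0,0,-0.0015],"delta_rot": [0,0,0],"fingers": 150},{"linear": [0,0,-0.0015],"delta_rot": [0,0,0],"fingers": 130},{"linear": [0,0,-0.0015],"delta_rot": [0,0,0],"fingers": 125},{"linear": [0,0,-0.0015],"delta_rot": [0,0,0],"fingers": 125},{"linear": [0,0,-0.0015],"delta_rot": [0,0,0],"fingers": 125},{"linear": [0,0,-0.0015],"delta_rot": [0,0,0],"fingers": 125}]}}

```text
time: 10.8
tool_pos: [0.5212, 0.163, 0.0167]
tool_rot: [0.0, 0.999, 0.05, -0.0]
contact_force: [0.0, -0.7, 0.1]
gripper_width: 0.511
```

{"api": "apply_moves", "payload": {"commands": [{"linear": [0,0,-0.005],"delta_rot": [0,0,0],"fingers": 125},{"linear": [0,0,-0.015],"delta_rot": [0,0,0],"fingers": 125},{"linear": [0,0,-0.03],"delta_rot": [0,0,0],"fingers": 125},{"linear": [0,0,-0.05],"delta_rot": [0,0,0],"fingers": 125},{"linear": [0,0,-0.08],"delta_rot": [0,0,0],"fingers": 125},{"linear": [0,0,-0.12],"delta_rot": [0,0,0],"fingers": 180},{"linear": [0,0,-0.15],"delta_rot": [0,0,0],"fingers": 255},{"linear": [0,0,-0.17],"delta_rot": [0,0,0],"fingers": 255}]}}

```text
time: 11.6
tool_pos: [0.5226, 0.1633, 0.1919]
tool_rot: [-0.0, 0.999, 0.05, 0.003]
contact_force: [0.2, -0.1, 0.6]
gripper_width: 0.012
```

Run:
```python
from h import *
f,C=snap('wrist','w6'); np.savez('pics/w6c.npz',K=C[0],R=C[1],t=C[2])
s=state();print(s['tool_pos'],s['contact_force'],s['gripper_width'])
```

```text
[0.5242 0.1636 0.1951] [ 0.3117 -0.003   2.3793] 0.0019392305722071698
```

View pics/w6.png

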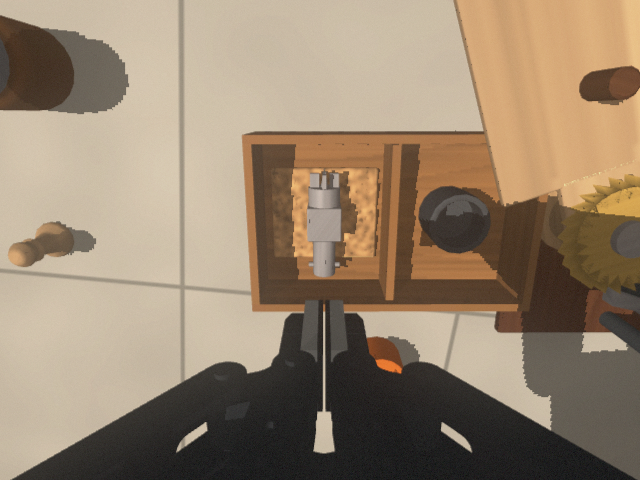

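Run:
```python
from h import *
P=case(-.09,-.245,.19);print(P,delta(P,-1.47))
```

```text
[ 0.4634 -0.1417  0.19  ] (array([-0.091 ,  0.2977,  0.0039]), array([-0.05, -0.64, -0.07]))
```

{"api": "apply_moves", "payload": {"commands": [{"linear": [-0.091,0.298,0.005],"delta_rot": [0,0,0],"fingers": 255},{"linear": [-0.091,0.298,0.005],"delta_rot": [0,0,0],"fingers": 255},{"linear": [-0.091,0.298,0.005],"delta_rot": [0,0,0],"fingers": 255},{"linear": [-0.091,0.298,0.005],"delta_rot": [0,0,0],"fingers": 255},{"linear": [-0.091,0.298,0.005],"delta_rot": [0,0,0],"fingers": 255},{"linear": [-0.091,0.298,0.005],"delta_rot": [0,0,0],"fingers": 255},{"linear": [-0.091,0.298,0.005],"delta_rot": [0,0,0],"fingers": 255},{"linear": [-0.091,0.298,0.005],"delta_rot": [0,0,0],"fingers": 255}]}}

```text
time: 12.45
tool_pos: [0.4599, -0.1439, 0.1821]
tool_rot: [-0.0, 0.999, 0.048, 0.0]
contact_force: [0.4, 0.4, 0.5]
gripper_width: 0.003
```

Run:
```python
from h import *
f,C=snap('wrist','w7'); np.savez('pics/w7c.npz',K=C[0],R=C[1],t=C[2])
s=state();print(s['tool_pos'],s['contact_force'],s['gripper_width'])
print(proj(C,case(-.055,-.245,.105)),proj(C,case(-.05,-.2,.082)),proj(C,case(-.095,-.2,.08)),proj(C,case(0,-.15,.08)))
```

```text
[ 0.4602 -0.1426  0.182 ] [ 0.8393 -0.354   0.2742] -0.0029439272708977476
[324.6176 187.1498] [248.522  172.1094] [253.3566 243.3693] [154.4662  82.1606]
```

View pics/w7.png

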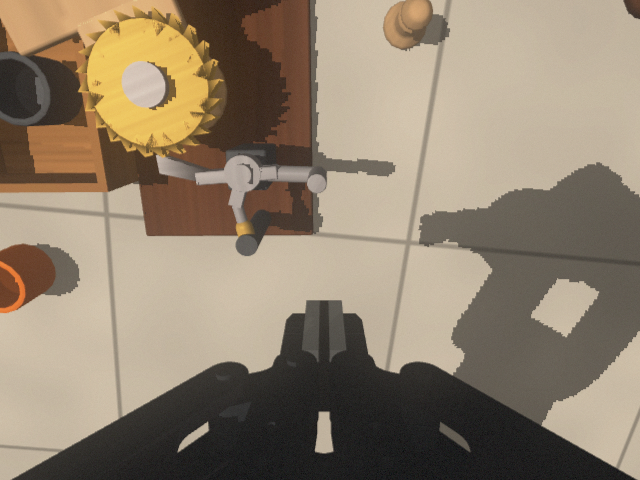

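Run:
```python
from h import *
s=state();print(tocase(s['tool_pos'])); d=np.load('pics/w7c.npz');C=(d['K'],d['R'],d['t'])
print(tocase(ray(C,(318,182),.105)),tocase(ray(C,(144,85),.080)))
print(delta(case(-.09,-.244,.084),-1.47),delta(case(-.038,-.244,.084),-1.47))
```

```text
[-0.0932 -0.2456  0.182 ]
[-0.0522 -0.2414  0.105 ] [-0.0015 -0.1439  0.08  ]
(array([ 0.0032, -0.0015,  0.098 ]), array([-0.03, -0.02, -0.16])) (array([ 0.0552, -0.0017,  0.098 ]), array([-0.03, -0.02, -0.16]))
```

{"api": "apply_moves", "payload": {"commands": [{"linear": [0,-0.002,0.03],"delta_rot": [0,0,0],"fingers": 255},{"linear": [0,-0.002,0.06],"delta_rot": [0,0,0],"fingers": 255},{"linear": [0,-0.002,0.085],"delta_rot": [0,0,0],"fingers": 255},{"linear": [0,-0.002,0.098],"delta_rot": [0,0,0],"fingers": 255},{"linear": [0,-0.002,0.098],"delta_rot": [0,0,0],"fingers": 255},{"linear": [0,-0.002,0.098],"delta_rot": [0,0,0],"fingers": 255},{"linear": [0.005,-0.002,0.098],"delta_rot": [0,0,0],"fingers": 255},{"linear": [0.01,-0.002,0.098],"delta_rot": [0,0,0],"fingers": 255}]}}

```text
time: 13.3
tool_pos: [0.4716, -0.14, 0.0855]
tool_rot: [0.001, 0.999, 0.05, 0.001]
contact_force: [0.2, 0.2, 0.1]
gripper_width: -0.004
```

{"api": "apply_moves", "payload": {"commands": [{"linear": [0.006,0,0],"delta_rot": [0,0,0],"fingers": 255},{"linear": [0.012,0,0],"delta_rot": [0,0,0],"fingers": 255},{"linear": [0.018,0,0],"delta_rot": [0,0,0],"fingers": 255},{"linear": [0.024,0,0],"delta_rot": [0,0,0],"fingers": 255},{"linear": [0.03,0,0],"delta_rot": [0,0,0],"fingers": 255},{"linear": [0.036,0,0],"delta_rot": [0,0,0],"fingers": 255},{"linear": [0.042,0,0],"delta_rot": [0,0,0],"fingers": 255},{"linear": [0.047,0,0],"delta_rot": [0,0,0],"fingers": 255}]}}

```text
time: 14.1
tool_pos: [0.5174, -0.1348, 0.0838]
tool_rot: [-0.0, 0.999, 0.05, 0.0]
contact_force: [-0.3, -0.8, 0.3]
gripper_width: -0.001
```

Run:
```python
from h import *
f,C=snap('wrist','w8')
s=state();print(tocase(s['tool_pos']),s['contact_force'])
```

```text
[-0.035  -0.2437  0.0839] [ 0.6765 -0.4164  0.4634]
```

View pics/w8.png

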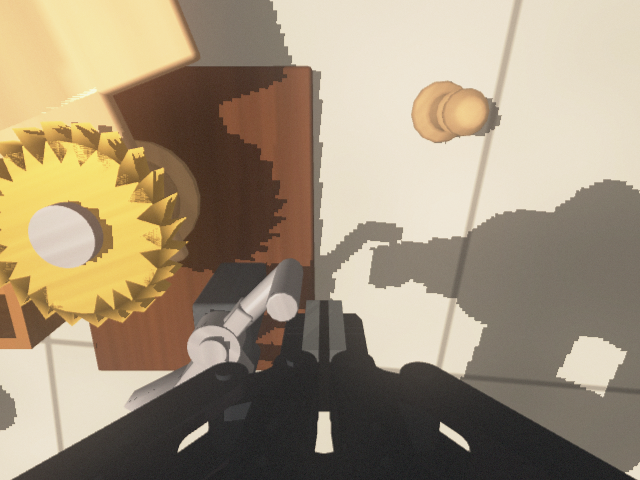

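{"api": "apply_moves", "payload": {"commands": [{"linear": [-0.012,0,0],"delta_rot": [0,0,0],"fingers": 255},{"linear": [-0.012,0,-0.03],"delta_rot": [0,0,0],"fingers": 255},{"linear": [-0.012,0,-0.07],"delta_rot": [0,0,0],"fingers": 255},{"linear": [0.0,0,-0.1],"delta_rot": [0,0,0],"fingers": 255},{"linear": [0.03,-0.03,-0.1],"delta_rot": [0,0,0],"fingers": 255},{"linear": [0.05,-0.06,-0.1],"delta_rot": [0,0,0],"fingers": 255},{"linear": [0.05,-0.06,-0.1],"delta_rot": [0,0,0],"fingers": 255},{"linear": [0.05,-0.06,-0.1],"delta_rot": [0,0,0],"fingers": 255}]}}

```text
time: 14.95
tool_pos: [0.5598, -0.0699, 0.1834]
tool_rot: [0.0, 0.999, 0.05, -0.001]
contact_force: [0.9, -1.0, -0.1]
gripper_width: 0.002
```

Run:
```python
from h import *
f,C=snap('wrist','w9');np.savez('pics/w9c.npz',K=C[0],R=C[1],t=C[2])
s=state();print(tocase(s['tool_pos']),s['tool_pos'],s['contact_force'])
f,C=snap('top','t1'); crop(f,220,160,160,120+30,5,'pics/ct1.png')
print(proj(cam('wrist'),case(.1*np.sin(1.22),-.15+.1*np.cos(1.22),.095)))
```

```text
[ 0.013  -0.1838  0.1834] [ 0.5597 -0.0704  0.1834] [ 0.8019 -0.1207  0.5955]
[200.6215 104.9519]
```

View pics/w9.png

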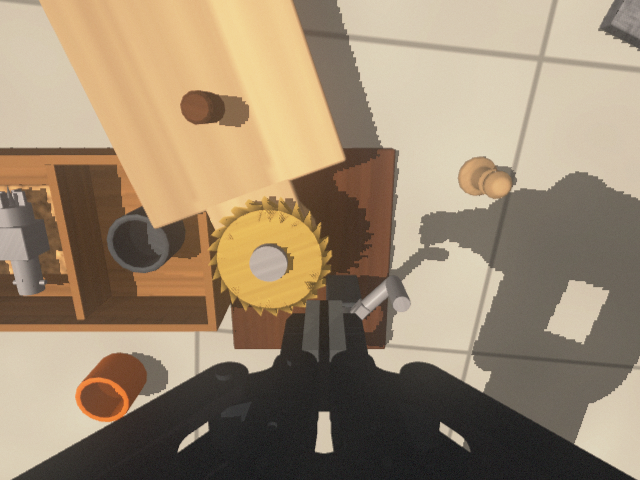

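View pics/ct1.png

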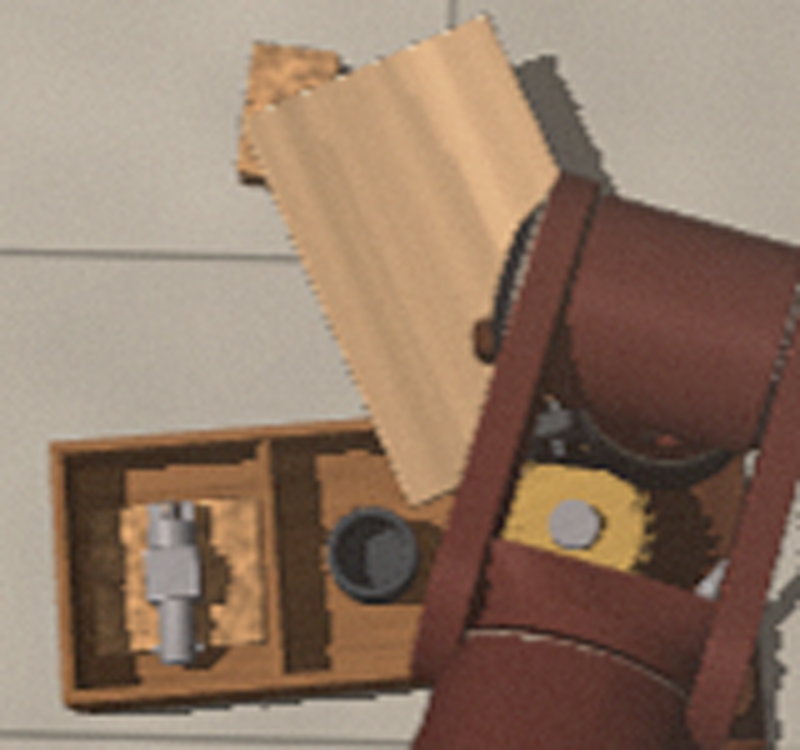

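```bash
sed -i 's/^ORG=.*/ORG=np.array([.5283,.1126,0])/' h.py
cat >> h.py <<'E'
def knob(th,z,r=.1): return case(r*np.sin(th),-.15+r*np.cos(th),z), YAW-th
E
python3 - <<'E'
from h import *
d=np.load('pics/w9c.npz');C=(d['K'],d['R'],d['t']); k=ray(C,(195.5,105),.095);h=ray(C,(269,263),.083);print(k,h,tocase(k),tocase(h),np.linalg.norm((k-h)[:2]))
t=(tocase(k)-tocase(h)); print(np.arctan2(t[0],t[1])); print(knob(1.22,.12))
P,y=knob(1.22,.12);print(delta(P,y))
E
```

```text
Traceback (most recent call last):
  File "h.py", line 24, in tocase
    c,s=np.cos(YAW),np.sin(YAW); d=np.asarray(P)-ORG; return np.array([c*d[0]+s*d[1],-s*d[0]+c*d[1],d[2]])
               ^^^
NameError: name 'YAW' is not defined
```

```bash
sed -i 's/^ORG=.*/ORG=np.array([.5283,.1126,0]); YAW=.1006/' h.py
python3 - <<'E'
from h import *
d=np.load('pics/w9c.npz');C=(d['K'],d['R'],d['t']); k=ray(C,(195.5,105),.095);h=ray(C,(269,263),.083);print(k,h,tocase(k),tocase(h),np.linalg.norm((k-h)[:2]))
t=(tocase(k)-tocase(h)); print(np.arctan2(t[0],t[1])); print(knob(1.22,.12))
P,y=knob(1.22,.12);print(delta(P,y))
E
```

```text
[0.633  0.0093 0.095 ] [ 0.5419 -0.0342  0.083 ] [ 0.0938 -0.1133  0.095 ] [-0.0012 -0.1474  0.083 ] 0.10100892052144386
1.2263783687039127
(array([0.6333, 0.007 , 0.12  ]), -1.1194)
(array([ 0.0811, -0.0701,  0.0633]), array([ -0.  ,   0.06, -20.2 ]))
```

{"api": "apply_moves", "payload": {"commands": [{"linear": [0.04,-0.035,0],"delta_rot": [0,0,-8],"fingers": 145},{"linear": [0.081,-0.071,0],"delta_rot": [0,0,-16],"fingers": 145},{"linear": [0.081,-0.071,0.02],"delta_rot": [0,0,-20],"fingers": 145},{"linear": [0.081,-0.071,0.04],"delta_rot": [0,0,-20],"fingers": 145},{"linear": [0.081,-0.071,0.06],"delta_rot": [0,0,-20],"fingers": 145},{"linear": [0.081,-0.071,0.06],"delta_rot": [0,0,-20],"fingers": 145},{"linear": [0.081,-0.071,0.06],"delta_rot": [0,0,-20],"fingers": 145},{"linear": [0.081,-0.071,0.06],"delta_rot": [0,0,-20],"fingers": 145}]}}

```text
time: 15.85
tool_pos: [0.6348, 0.0077, 0.1255]
tool_rot: [0.0, 0.975, 0.222, 0.001]
contact_force: [0.7, 0.3, -0.9]
gripper_width: 0.432
```

Run:
```python
from h import *
f,C=snap('wrist','w10')
s=state();print(s['tool_pos'],s['contact_force'],s['gripper_width'],delta([.6335,.008,.073],YAW-1.22), proj(C,[.6335,.008,.095]))
```

```text
[0.635  0.0078 0.1257] [-0.9956 -0.6496 -0.0905] 0.43283510548560944 (array([-0.0014, -0.0009,  0.0527]), array([ 0.09, -0.13, -0.2 ])) [326.905  292.2499]
```

View pics/w10.png

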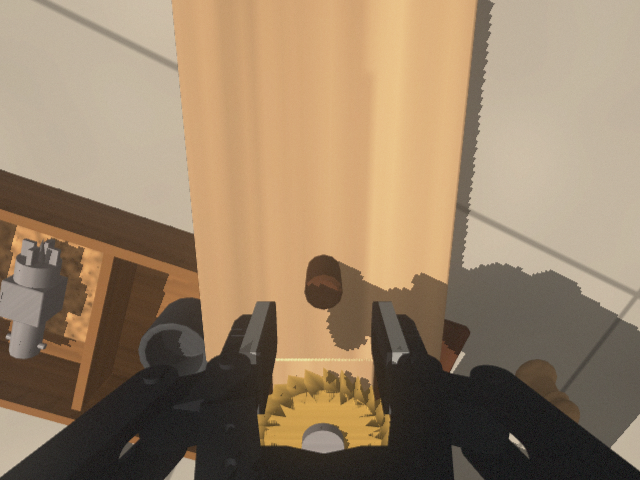

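{"api": "apply_moves", "payload": {"commands": [{"linear": [-0.001,-0.001,0.015],"delta_rot": [0,0,0],"fingers": 145},{"linear": [-0.001,-0.001,0.03],"delta_rot": [0,0,0],"fingers": 145},{"linear": [-0.001,-0.001,0.042],"delta_rot": [0,0,0],"fingers": 145},{"linear": [-0.001,-0.001,0.05],"delta_rot": [0,0,0],"fingers": 145},{"linear": [-0.001,-0.001,0.05],"delta_rot": [0,0,0],"fingers": 160},{"linear": [-0.001,-0.001,0.05],"delta_rot": [0,0,0],"fingers": 170},{"linear": [-0.001,-0.001,0.05],"delta_rot": [0,0,0],"fingers": 180},{"linear": [-0.001,-0.001,0.05],"delta_rot": [0,0,0],"fingers": 180}]}}

```text
time: 16.7
tool_pos: [0.6334, 0.0089, 0.0747]
tool_rot: [0.0, 0.975, 0.222, 0.001]
contact_force: [-0.5, 1.0, -0.1]
gripper_width: 0.294
```

Run:
```python
from h import *
f,C=snap('wrist','w11')
s=state();print(s['tool_pos'],s['contact_force'],s['gripper_width'])
```

```text
[0.6333 0.0089 0.0746] [-0.7829 -0.1693 -0.7272] 0.29063073437893244
```

View pics/w11.png

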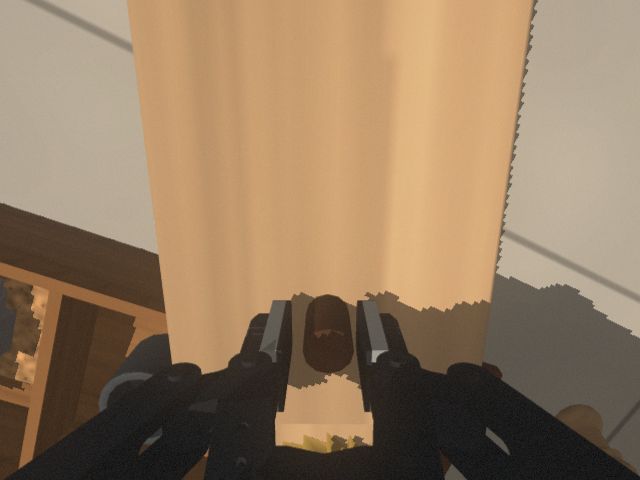

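Knob sits between the jaws with a gap each side. Arc begins, 0.3 rad/s.

{"api": "apply_moves", "payload": {"commands": [{"linear": [0,-0.003,0],"delta_rot": [0,0,-1.72],"fingers": 180},{"linear": [-0.0002,-0.006,0],"delta_rot": [0,0,-3.44],"fingers": 180},{"linear": [-0.0004,-0.009,0],"delta_rot": [0,0,-5.16],"fingers": 180},{"linear": [-0.0007,-0.012,0],"delta_rot": [0,0,-6.88],"fingers": 180},{"linear": [-0.0011,-0.0149,0],"delta_rot": [0,0,-8.59],"fingers": 180},{"linear": [-0.0016,-0.0179,0],"delta_rot": [0,0,-10.31],"fingers": 180},{"linear": [-0.0022,-0.0208,0],"delta_rot": [0,0,-12.03],"fingers": 180},{"linear": [-0.0029,-0.0238,0],"delta_rot": [0,0,-13.75],"fingers": 180}]}}

```text
time: 17.55
tool_pos: [0.62, 0.0293, 0.0741]
tool_rot: [0.0, 0.941, 0.339, 0.0]
contact_force: [1.7, -1.0, 1.5]
gripper_width: 0.295
```

Run:
```python
from h import *
s=state();p=tocase(s['tool_pos'])-np.array([0,-.15,0]);print(s['tool_pos'],s['contact_force'],np.hypot(p[0],p[1]),np.arctan2(p[0],p[1]), delta(*knob(1.22-.24,.0747)))
```

```text
[0.62   0.0293 0.0741] [ 1.6866 -1.0141  1.5475] 0.10112765068308763 0.9606084276093546 (array([-0.0011,  0.002 , -0.0006]), array([ 0.03, -0.04, -0.01]))
```

{"api": "apply_moves", "payload": {"commands": [{"linear": [-0.0002,-0.003,0],"delta_rot": [0,0,-1.72],"fingers": 180},{"linear": [-0.0004,-0.006,0],"delta_rot": [0,0,-3.44],"fingers": 180},{"linear": [-0.0008,-0.009,0],"delta_rot": [0,0,-5.16],"fingers": 180},{"linear": [-0.0012,-0.012,0],"delta_rot": [0,0,-6.88],"fingers": 180},{"linear": [-0.0017,-0.0149,0],"delta_rot": [0,0,-8.59],"fingers": 180},{"linear": [-0.0023,-0.0179,0],"delta_rot": [0,0,-10.31],"fingers": 180},{"linear": [-0.003,-0.0208,0],"delta_rot": [0,0,-12.03],"fingers": 180},{"linear": [-0.0038,-0.0238,0],"delta_rot": [0,0,-13.75],"fingers": 180}]}}

```text
time: 18.35
tool_pos: [0.6016, 0.0454, 0.0737]
tool_rot: [-0.0, 0.894, 0.449, 0.0]
contact_force: [4.8, 0.5, 0.7]
gripper_width: 0.292
```

{"api": "apply_moves", "payload": {"commands": [{"linear": [0,-0.003,0],"delta_rot": [0,0,-1.72],"fingers": 180},{"linear": [-0.0002,-0.006,0],"delta_rot": [0,0,-3.44],"fingers": 180},{"linear": [-0.0004,-0.009,0],"delta_rot": [0,0,-5.16],"fingers": 180},{"linear": [-0.0007,-0.012,0],"delta_rot": [0,0,-6.88],"fingers": 180},{"linear": [-0.0011,-0.0149,0],"delta_rot": [0,0,-8.59],"fingers": 180},{"linear": [-0.0016,-0.0179,0],"delta_rot": [0,0,-10.31],"fingers": 180},{"linear": [-0.0022,-0.0208,0],"delta_rot": [0,0,-12.03],"fingers": 180},{"linear": [-0.0029,-0.0238,0],"delta_rot": [0,0,-13.75],"fingers": 180}]}}

```text
time: 19.15
tool_pos: [0.5807, 0.0571, 0.0737]
tool_rot: [-0.0, 0.833, 0.553, -0.0]
contact_force: [3.4, 0.3, -0.3]
gripper_width: 0.298
```

Run:
```python
from h import *
s=state();p=tocase(s['tool_pos'])-np.array([0,-.15,0]);print(s['tool_pos'],s['contact_force'],np.hypot(p[0],p[1]),np.arctan2(p[0],p[1]), delta(*knob(1.22-.72,.0747)))
f,C=snap('wrist','w12')
```

```text
[0.5807 0.0571 0.0737] [ 3.3927  0.2799 -0.2934] 0.10089145453352101 0.47958504106500077 (array([-0.0009,  0.0021, -0.001 ]), array([-0.01,  0.  , -0.02]))
```

View pics/w12.png

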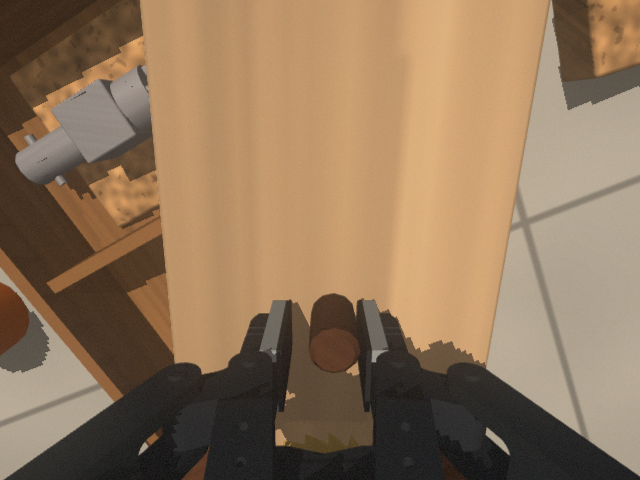

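Lid follows, knob against the right pad. Continuing.

{"api": "apply_moves", "payload": {"commands": [{"linear": [-0.0001,-0.003,0],"delta_rot": [0,0,-1.72],"fingers": 180},{"linear": [-0.0003,-0.006,0],"delta_rot": [0,0,-3.44],"fingers": 180},{"linear": [-0.0006,-0.009,0],"delta_rot": [0,0,-5.16],"fingers": 180},{"linear": [-0.0009,-0.012,0],"delta_rot": [0,0,-6.88],"fingers": 180},{"linear": [-0.0014,-0.0149,0],"delta_rot": [0,0,-8.59],"fingers": 180},{"linear": [-0.002,-0.0179,0],"delta_rot": [0,0,-10.31],"fingers": 180},{"linear": [-0.0027,-0.0208,0],"delta_rot": [0,0,-12.03],"fingers": 180},{"linear": [-0.0034,-0.0238,0],"delta_rot": [0,0,-13.75],"fingers": 180}]}}

```text
time: 20.0
tool_pos: [0.5574, 0.0635, 0.0736]
tool_rot: [-0.0, 0.761, 0.648, 0.0]
contact_force: [3.5, 1.4, -0.9]
gripper_width: 0.293
```

{"api": "apply_moves", "payload": {"commands": [{"linear": [0,-0.0025,0],"delta_rot": [0,0,-1.43],"fingers": 180},{"linear": [-0.0001,-0.005,0],"delta_rot": [0,0,-2.86],"fingers": 180},{"linear": [-0.0003,-0.0075,0],"delta_rot": [0,0,-4.3],"fingers": 180},{"linear": [-0.0005,-0.01,0],"delta_rot": [0,0,-5.73],"fingers": 180},{"linear": [-0.0008,-0.0125,0],"delta_rot": [0,0,-7.16],"fingers": 180},{"linear": [-0.0011,-0.0149,0],"delta_rot": [0,0,-8.59],"fingers": 180},{"linear": [-0.0014,-0.0169,0],"delta_rot": [0,0,-9.74],"fingers": 180},{"linear": [-0.0018,-0.0189,0],"delta_rot": [0,0,-10.9],"fingers": 180}]}}

```text
time: 20.8
tool_pos: [0.5386, 0.0644, 0.0737]
tool_rot: [-0.0, 0.697, 0.718, -0.0]
contact_force: [2.9, 2.4, -1.5]
gripper_width: 0.295
```

Run:
```python
from h import *
s=state();p=tocase(s['tool_pos'])-np.array([0,-.15,0]);print(s['tool_pos'],s['contact_force'],np.hypot(p[0],p[1]),np.arctan2(p[0],p[1]), delta(*knob(1.22-1.15,.0747)))
f,C=snap('wrist','w13')
```

```text
[0.5386 0.0644 0.0737] [ 2.8931  2.4444 -1.5047] 0.10119415184386216 0.05321464154662056 (array([-0.0012,  0.0017, -0.001 ]), array([-0.01,  0.  , -0.06]))
```

View pics/w13.png

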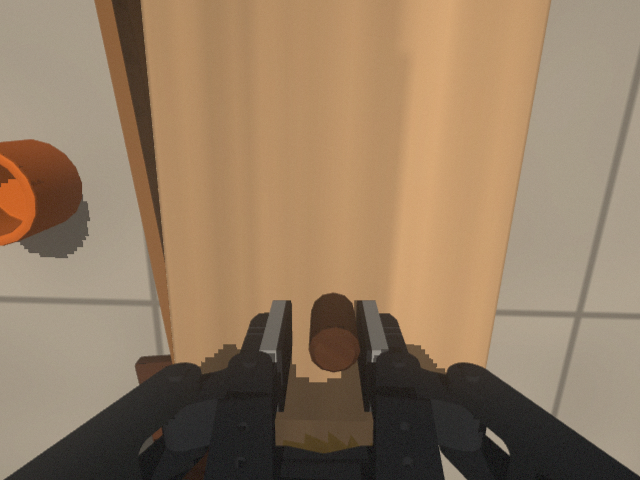

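{"api": "apply_moves", "payload": {"commands": [{"linear": [-0.0002,-0.0015,0],"delta_rot": [0,0,-0.86],"fingers": 180},{"linear": [-0.0003,-0.003,0],"delta_rot": [0,0,-1.72],"fingers": 180},{"linear": [-0.0005,-0.0045,0],"delta_rot": [0,0,-2.58],"fingers": 180},{"linear": [-0.0006,-0.006,0],"delta_rot": [0,0,-3.44],"fingers": 180},{"linear": [-0.0008,-0.007,0],"delta_rot": [0,0,-4],"fingers": 180},{"linear": [-0.001,-0.008,0],"delta_rot": [0,0,-4.6],"fingers": 180},{"linear": [-0.001,-0.008,0],"delta_rot": [0,0,-4.6],"fingers": 180},{"linear": [-0.001,-0.008,0],"delta_rot": [0,0,-4.6],"fingers": 180}]}}

```text
time: 21.65
tool_pos: [0.5308, 0.0631, 0.0739]
tool_rot: [0.0, 0.668, 0.744, -0.0]
contact_force: [1.6, 0.8, 0.8]
gripper_width: 0.294
```

Run:
```python
from h import *
s=state();p=tocase(s['tool_pos'])-np.array([0,-.15,0]);print(s['tool_pos'],s['contact_force'],np.hypot(p[0],p[1]),np.arctan2(p[0],p[1]))
f,C=snap('wrist','w14')
```

```text
[0.5308 0.0631 0.0739] [1.6241 0.7821 0.7501] 0.10051546326758345 -0.024940387047151326
```

View pics/w14.png

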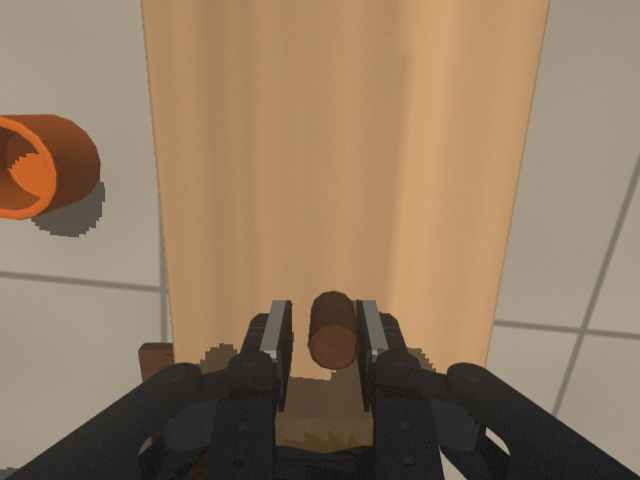

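{"api": "apply_moves", "payload": {"commands": [{"linear": [0,-0.001,0],"delta_rot": [0,0,-0.5],"fingers": 180},{"linear": [-0.0001,-0.002,0],"delta_rot": [0,0,-1],"fingers": 180},{"linear": [-0.0001,-0.003,0],"delta_rot": [0,0,-1.5],"fingers": 180},{"linear": [-0.0002,-0.0035,0],"delta_rot": [0,0,-1.5],"fingers": 180},{"linear": [-0.0002,-0.004,0],"delta_rot": [0,0,-1.5],"fingers": 180},{"linear": [-0.0002,-0.0045,0],"delta_rot": [0,0,-1.5],"fingers": 180},{"linear": [-0.0002,-0.0045,0],"delta_rot": [0,0,-1.5],"fingers": 180},{"linear": [-0.0002,-0.0045,0],"delta_rot": [0,0,-1.5],"fingers": 180}]}}

```text
time: 22.5
tool_pos: [0.5282, 0.0627, 0.074]
tool_rot: [0.002, 0.658, 0.753, 0.002]
contact_force: [9.9, 3.2, -5.8]
gripper_width: 0.294
```

Run:
```python
from h import *
s=state();p=tocase(s['tool_pos'])-np.array([0,-.15,0]);print(s['tool_pos'],s['contact_force'],np.hypot(p[0],p[1]),np.arctan2(p[0],p[1]))
```

```text
[0.5282 0.0627 0.074 ] [ 9.9196  3.2293 -5.7535] 0.10051236050273053 -0.05111895490453858
```

{"api": "apply_moves", "payload": {"commands": [{"linear": [0,-0.001,0],"delta_rot": [0,0,0],"fingers": 180},{"linear": [0,-0.002,0],"delta_rot": [0,0,0],"fingers": 180},{"linear": [0,-0.002,0],"delta_rot": [0,0,0],"fingers": 180},{"linear": [0,-0.002,0],"delta_rot": [0,0,0],"fingers": 180},{"linear": [0,-0.002,0],"delta_rot": [0,0,0],"fingers": 180},{"linear": [0,-0.002,0],"delta_rot": [0,0,0],"fingers": 180},{"linear": [0,-0.002,0],"delta_rot": [0,0,0],"fingers": 180},{"linear": [0,-0.002,0],"delta_rot": [0,0,0],"fingers": 180}]}}

```text
time: 23.3
tool_pos: [0.528, 0.0627, 0.0741]
tool_rot: [0.003, 0.658, 0.753, 0.004]
contact_force: [17.5, 4.2, -11.7]
gripper_width: 0.299
```

{"api": "apply_moves", "payload": {"commands": [{"linear": [0,0.002,0],"delta_rot": [0,0,0],"fingers": 180},{"linear": [0,0.004,0],"delta_rot": [0,0,0],"fingers": 180},{"linear": [0,0.006,0],"delta_rot": [0,0,0],"fingers": 170},{"linear": [0,0.0065,0],"delta_rot": [0,0,0],"fingers": 150},{"linear": [0,0.0065,0],"delta_rot": [0,0,0],"fingers": 145},{"linear": [0,0.0065,-0.005],"delta_rot": [0,0,0],"fingers": 145},{"linear": [0,0.0065,-0.02],"delta_rot": [0,0,0],"fingers": 145},{"linear": [0,0.0065,-0.04],"delta_rot": [0,0,0],"fingers": 145}]}}

```text
time: 24.1
tool_pos: [0.5301, 0.0631, 0.1142]
tool_rot: [-0.001, 0.658, 0.753, -0.001]
contact_force: [-0.4, 0.5, 0.2]
gripper_width: 0.431
```

Run:
```python
from h import *
f,C=snap('wrist','w15');s=state();print(s['tool_pos'],s['contact_force'],s['gripper_width'])
```

```text
[0.5331 0.0631 0.1191] [2.5651 0.2413 2.1437] 0.42892737346810755
```

View pics/w15.png

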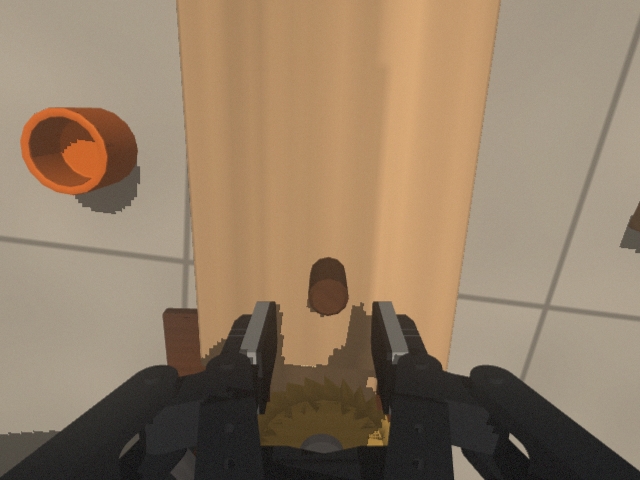

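{"api": "apply_moves", "payload": {"commands": [{"linear": [0,0,-0.05],"delta_rot": [0,0,0],"fingers": 145},{"linear": [0,0,-0.1],"delta_rot": [0,0,0],"fingers": 145},{"linear": [0.05,0.02,-0.13],"delta_rot": [0,0,0],"fingers": 145},{"linear": [0.1,0.04,-0.13],"delta_rot": [0,0,0],"fingers": 145},{"linear": [0.15,0.06,-0.13],"delta_rot": [0,0,0],"fingers": 145},{"linear": [0.2,0.08,-0.13],"delta_rot": [0,0,0],"fingers": 145},{"linear": [0.25,0.08,-0.13],"delta_rot": [0,0,0],"fingers": 145},{"linear": [0.25,0.08,-0.13],"delta_rot": [0,0,0],"fingers": 145}]}}

```text
time: 24.95
tool_pos: [0.5762, 0.3254, 0.2444]
tool_rot: [-0.0, 0.657, 0.754, 0.001]
contact_force: [0.0, 0.0, -0.7]
gripper_width: 0.432
```

Run:
```python
from h import *
f,C=snap('top','t2'); crop(f,220,160,200,150,4,'pics/ct2.png')
f,C=snap('scene','s2')
s=state();print(s['time'],s['tool_pos'],s['contact_force'])
```

```text
25.05 [0.5761 0.3242 0.2441] [-0.1454  0.4269  0.0319]
```

View pics/ct2.png

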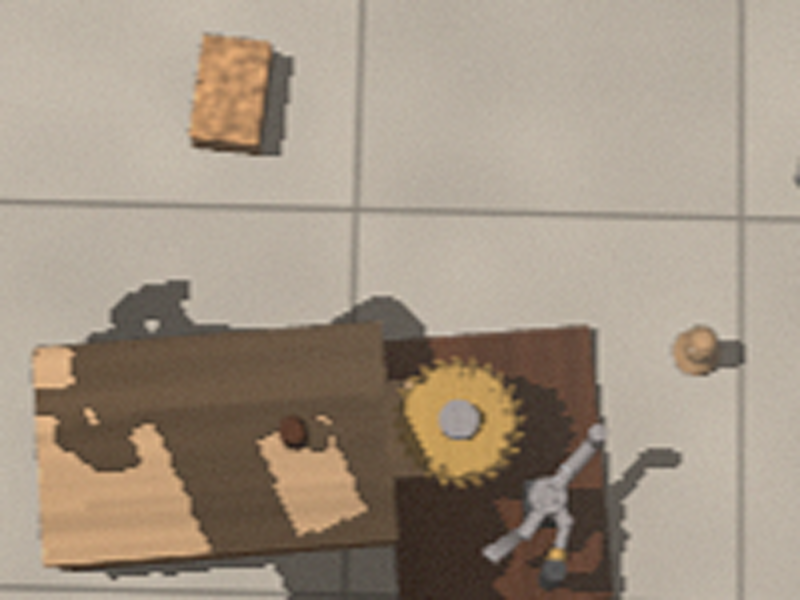

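View pics/s2.png

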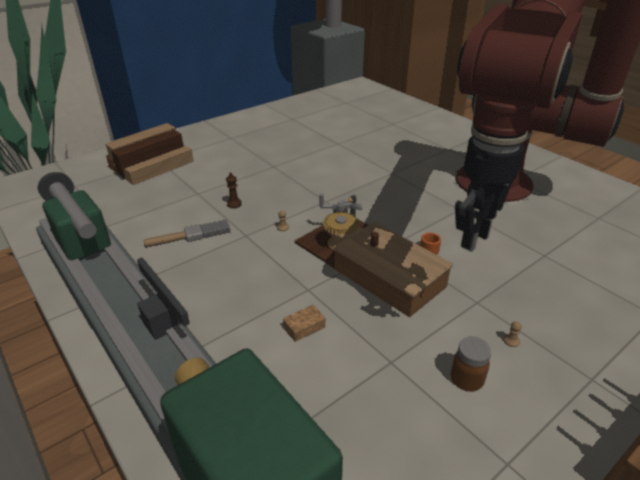

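Run:
```python
from h import *
C=cam('top'); c=lambda u,v,z: ray(C,((u+.5)/4+219.5,(v+.5)/4+159.5),z)
a=c(460,420,.083);k=c(293,430,.095);d=k-a;print('lid via knob',YAW+np.pi/2-np.arctan2(d[1],d[0]),np.hypot(*d[:2]))
for p,q in [((45,566),(397,542)),((32,347),(382,322))]:
    d=c(*p,.065)-c(*q,.065);print('lid edge',YAW+np.pi/2-np.arctan2(d[1],d[0]),np.hypot(*d[:2]))
p=c(549,496,.082);q=c(597,433,.105);print('pin',tocase(q)-tocase(p))
d=tocase(q)-tocase(p); print('pawl angle',np.arctan2(d[1],d[0])-np.arctan2(-.045,-.005)-2*np.pi*0)
```

```text
lid via knob -0.0003750037733936118 0.10040571442618622
lid edge 0.009380674012791301 0.21340822251107577
lid edge 0.00505302352204029 0.21556188886942304
pin [ 0.0327 -0.0304  0.023 ]
pawl angle 0.932433614947193
```

Lid at 0.00–0.01 rad, pawl about 0.9 rad, the arm clear of everything and at rest: handing in.

```bash
python3 -c "
from plant import job_done; print(job_done())"
```

```text
the job is handed in; nothing more can be done
None
```

I finished the job and handed it in at about 25 s of the 67 s allowed; no verdict is reported back.

I gripped the steel spur drive by its collar and set it down until it rested on the cork pad in the left bay (about 12 N at contact). I released it there without a drop. I then pushed the thumb pin with closed fingers until the pawl flipped off. Last, I led the lid by its knob at about 0.3 rad/s, slowing to about 0.15 rad/s near the end. At the stop the force rose to about 18 N horizontally and the fingers stopped advancing.

**Final checks from the top and scene views:**
- **Lid:** 0.00 to 0.01 rad, measured from the knob and both lid edges.
- **Pawl:** about 0.93 rad, which is off at its stop.
- **Spur and chuck:** both were seen lying low in their bays before the lid closed, and cannot be seen now.
- **Other pieces:** the pawns, king, jar and sanding block look unmoved. I judged this by eye and did not measure it.
- **Arm:** clear of everything, with forces near zero.

**One disagreement:** the wrist camera placed things about 3 to 5 mm further left than the top camera. I aimed between the two, and the clearances allowed for it.

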